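Set the spray-bench air valve two turns open

TASK

Press the filter housing's hinged cover down until its catch holds it shut. Then turn the air valve's handwheel clockwise by its crank handle until it is fully closed against its stop, and back it off exactly two full turns. Finish while still gripping the crank handle between the fingers at that setting, and leave the jar, the cup and the vase where they stand.

Things in the scene. Friction and masses are not known exactly. Their poses are not given: they have to be found in the camera images.
- housing: Grey open-topped filter housing fixed to the table, 100 (x) x 120 (y) x 60 mm high, with a brass port 30 mm long standing out of each y side. Origin: centre of its underside; x points from the cover's free edge towards its hinge, z up. It may stand left or right of the middle.
- cover (a joint): Angle (rad) of the grey cover, 106 x 124 x 6 mm, hinged on the housing's +x top edge: 0 is shut, grows as it opens upward, at most 0.8. Starts open; a weak spring lifts it, so it stays shut only when pressed right home. From about 0.12 a hidden spring catch resists (6 to 8 N at the pad), snaps in near 0.05 and holds it at 0.
- cover_hinge (a point): Point on the cover's hinge line, 60.5 mm above the table, 50 mm along +x from the housing's axis. Orientation is that of the cover: its x points from free edge to hinge.
- cover_pad (a point): Centre of the top of the dark rubber press pad (16 x 50 mm) near the cover's free edge, 85 mm from the hinge line and 10 mm above the cover's underside. When the cover is shut this point is 70.5 mm above the table and on the housing's -x side. Orientation as the cover.
- valve: Brass globe valve with an upright stem on a 90 x 90 x 8 mm steel plate fixed to the table. Origin: centre of the plate's underside, under the stem. Its outlet pipe (22 mm thick, with a steel nut at its end) points along this body's +x, 120 mm from the stem, 37 mm above the table.
- valve_axis (a point): Point on the vertical stem axis at the height of the middle of the crank handle, 134 mm above the table. Orientation as the valve body.
- wheel (a joint): Opening of the dark steel handwheel (rad): 0 is closed at a solid stop; grows anticlockwise seen from above, to 25.1. Starts 0.4 to 1.1 turns open. Rim radius 50 mm, rim top 106 mm above the table. Stays where left (friction about 2.5 N at the handle). At joint q the crank handle stands at angle q anticlockwise from the valve's +x, so over the outlet pipe at 0 and at every full turn.
- handle: Black upright crank handle on the wheel's rim, 50 mm from the stem axis, 22 mm in diameter and 50 mm tall (109 to 159 mm above the table). It spins freely about its own upright axis, so a gripper holding it from above can go round in a circle without turning. Origin: its middle, 134 mm above the table.
- jar: Glass jar with black cap, 60 mm in diameter, 85 mm tall, loose; origin at the centre of its underside. To be left alone.
- cup: Terracotta cup, 66 mm in diameter, 75 mm tall, loose; origin at the centre of its underside. To be left alone.
- vase: Small blue ceramic vase, 60 mm in diameter, 90 mm tall, loose; origin at the centre of its underside. To be left alone.
Not all that is in view belongs to the job. What is meant by the housing is not brown, and is the larger of those in its own colour.

How it is judged:
By the outcome, as a careful person would: the job done as asked, in the order asked, and still so for the second after the job is handed in, while the arm keeps its last pose, push and grip.
It also fails if it takes over 67 s, if anything falls off the work surface, if the arm or the gripper's body presses on something with over 40 N, if the wrist force passes 120 N, or if a joint passes its speed limit or range.

ROBOT

A 6-joint arm with a two-finger parallel gripper is mounted at the origin on the work surface. World frame = base frame: x ahead of the robot, y to its left, z up, the work surface at z = 0. Lengths are in m, angles in rad, forces in N, time in s.
With the tool pointing down it reaches from about 0.425 to 0.95 m from the base axis. Payload 3.5 kg.
Tool frame: the origin (TCP) lies midway between the tips of the shut fingers; the grasp point (between the pads) lies 19 mm behind it; x points along the fingers, y is the direction in which the jaws open and shut, and the axes are right-handed (so a half turn about x gives the same grasp; the last joint's range is limited). The gripper opens to 85 mm and grips with 20 to 120 N. Pads are 22 mm wide; open, the fingers measure 114 mm over their backs; the gripper's body (76 mm by 85 mm) begins 54 mm behind the grasp point. The pads swing forward as they close: fully open they stand 13 mm farther back than shut.
Start: joints at [-1.328, 0.286, 1.577, -0, 1.279, -0.15], TCP at [0.258, -0.624, 0.231] pointing down, gripper open.
Joint ranges: [-2.77, 2.77], [-0.9, 2.22], [0.21, 2.48], [-1.53, 4.67], [0.24, 2.81], [-2.84, 2.84]. Speed limits (rad/s): [2.79, 2.79, 3.14, 3.14, 3.14, 3.14].

INTERFACE

Orientations are given as a unit quaternion [x, y, z, w].
In Python, from plant import ctrl, vision gives the robot as it stands. The module is installed in compiled form; this text tells all that it offers.
- The arm moves only by the tool play_rows, never from a script. Its arguments are lists of equal length, an entry for each row: "claw": the closure in counts, from 0 (fully open) to 255 (shut); "travel": the shift along the tool's x, y, z in m, a list of three; "dr": the turn, a rotation vector about the tool's x, y, z in rad, a list of three. In form: {"claw": [claw, ...], "travel": [[tx, ty, tz], ...], "dr": [[wx, wy, wz], ...]}. A call has 1 to 20 rows; each row is the pose to reach, as a shift and turn from the pose measured when the call began, along the tool's axes at that moment; what a row does not reach only later rows make up. A row lasts 1/10 s, in which the tool goes at most 50 mm and 8.59 degrees, less where a joint would pass 70% of its speed; a pose out of reach is approached as far as the arm can. A call with a gripper value outside its range is refused whole. The fingers move at their own pace and stop on an object; "force" is the grip in N (left out, the last holds). Time passes only in rows, so rows that repeat a pose let the fingers close. It gives the time, the measured TCP pose, the force and the opening at its end, in the units of the state.
- ctrl.get_state(): the state, without advancing time (a new reading comes with each control period).
- vision.read_camera(name): name is "scene" or "top" or "wrist"; returns a dict with "img" (420x560x3 uint8, red, green, blue), "range_z" (420x560 float32, m along the optical axis (not along the pixel's ray), 0 where there is no reading), "K" (3x3 intrinsics, pixels), "distortion" ([k1, k2, p1, p2, k3] as OpenCV has them; the pictures are not rectified), "world_to_cam" (4x4, takes a point from world to camera coordinates). Camera axes: x right, y up, looking along -z (the intrinsics and any distortion apply to the point x, -y, -z); pixel columns grow to the right and rows downward; lengths in m; the calibration is good to about 2 mm. A picture is of the moment at which its call begins.
- ctrl.sign_off(): hands the job in, once; it reports no verdict.
The state is a dict: "time": time; "qpos": joint angles; "dq": joint speeds; "joint_efforts": joint torques, N m; "eef_pos": TCP position; "tcp_rot": TCP orientation; "contact_force": force on the tool from outside, world axes, zero at the start; "wrist_torque": the same for the moment, N m; "opening": opening from 0.0 (shut) to 1.0 (fully open).
Only numpy, scipy, OpenCV 4.12 (cv2) and the standard library are available. Lean on these libraries where they do the work, as an engineer would, in place of code of your own. Each camera call takes 0.05 s, during which the arm holds its last target.

## Working session

There is one attempt and no reset: what is moved stays moved. The work goes in short steps, Python scripts to look and compute and a tool call to move; the robot and the scene stay as the last step left them, time stands still between calls to the robot, and variables do not carry over. Pictures are saved under pics/ and viewed, and the job is handed in when it is done.

Besides the shell and the picture viewer there is one more tool, called after "Emit:" as a command line: name --argument value ..., lists and objects as JSON in quotes. play_rows: Moves the arm, as the interface text tells. Its arguments: {"type":"object","properties":{"claw":{"type":"array","items":{"type":"number"}},"travel":{"type":"array","items":{"type":"array","items":{"type":"number"}}},"dr":{"type":"array","items":{"type":"array","items":{"type":"number"}}},"force":{"type":"number"}},"required":["claw","travel","dr"]}

```bash
mkdir -p pics; cat > h.py <<'E'
import numpy as np, cv2
from plant import ctrl, vision
def cam(n):
    c=vision.read_camera(n); np.savez(f'{n}.npz',**{k:np.asarray(v) for k,v in c.items()}); return c
def load(n): return dict(np.load(f'{n}.npz'))
def ray(c,uv):
    uv=np.array(uv,float).reshape(-1,1,2)
    p=cv2.undistortPoints(uv,c['K'],c['distortion']).reshape(-1,2)
    d=np.c_[p[:,0],-p[:,1],-np.ones(len(p))]
    T=c['world_to_cam'];R=T[:3,:3];o=-R.T@T[:3,3]
    return o,d@R   # d scaled so depth=1
def plane(c,uv,z):
    o,d=ray(c,uv); return o+d*((z-o[2])/d[:,2])[:,None]
def pts(c,uv):
    o,d=ray(c,uv); u=np.array(uv,int).reshape(-1,2); r=c['range_z'][u[:,1],u[:,0]]
    return o+d*r[:,None]
def cloud(c):
    H,W=c['range_z'].shape; v,u=np.mgrid[:H,:W]; P=pts(c,np.c_[u.ravel(),v.ravel()]).reshape(H,W,3)
    P[c['range_z']==0]=np.nan; return P
def save(c,name): cv2.imwrite(f'pics/{name}.png',cv2.cvtColor(c['img'],cv2.COLOR_RGB2BGR))
E
python3 - <<'E'
from h import *
s=ctrl.get_state(); print(s)
for n in ('scene','top','wrist'):
    c=cam(n); save(c,n+'0'); T=c['world_to_cam']; print(n,-T[:3,:3].T@T[:3,3], (c['range_z']>0).mean())
E
```

```text
{'time': 0.0, 'qpos': array([-1.32802033e+00,  2.87208724e-01,  1.57813917e+00, -1.80400670e-05,
        1.27857722e+00, -1.50015541e-01]), 'dq': array([ 0.00198978, -0.00050365,  0.00087354,  0.0005239 ,  0.0004887 ,
        0.00081179]), 'joint_efforts': array([ 8.09274607e-04, -4.05979800e+01, -2.92624426e+01, -7.35828166e-05,
        5.90336698e-03,  6.87151967e-06]), 'eef_pos': array([ 0.25822794, -0.62296468,  0.22993893]), 'tcp_rot': array([-0.69346838, -0.13880694,  0.69355705, -0.13715998]), 'contact_force': array([ 0.16720226,  0.21063182, -1.22985753]), 'wrist_torque': array([ 0.05411005, -0.00642983,  0.04027344]), 'opening': 1.0007607838966868}
scene [0.98387647 0.04754773 0.68820043] 0.995922619047619
top [0.41500563 0.04747955 0.98604319] 0.9960374149659864
wrist [ 0.33703026 -0.59159069  0.37415231] 0.9960459183673469
```

View pics/scene0.png

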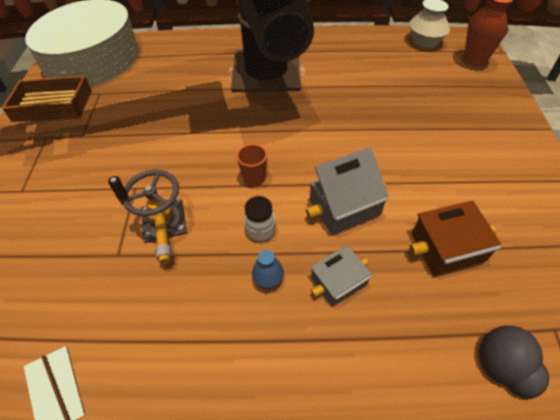

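View pics/top0.png

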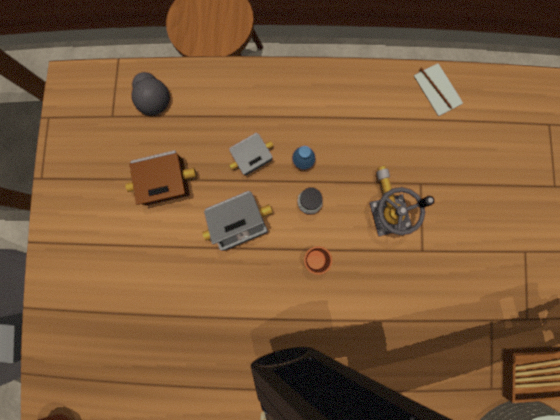

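View pics/wrist0.png

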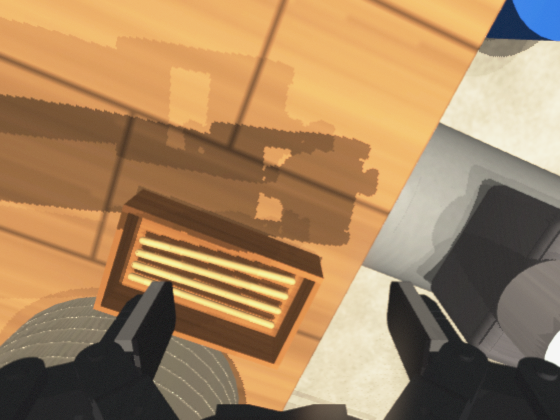

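In the top view the look-alikes are the large grey housing at (236,222), the small grey one at (251,154) and the brown one at (158,180). I pick the large grey one, which is (348,190) in the scene view. Next I check a crop and measure.

```bash
python3 - <<'E'
from h import *
t=load('top');s=load('scene')
a=cv2.resize(t['img'][175:260,185:285],None,fx=4,fy=4,interpolation=cv2.INTER_CUBIC)
b=cv2.resize(t['img'][155:250,355:445],None,fx=4,fy=4,interpolation=cv2.INTER_CUBIC)
c=cv2.resize(s['img'][140:240,295:395],None,fx=4,fy=4,interpolation=cv2.INTER_CUBIC)
d=cv2.resize(s['img'][165:270,100:195],None,fx=4,fy=4,interpolation=cv2.INTER_CUBIC)
im=np.zeros((820,800,3),np.uint8)
im[:340,:400]=a; im[:380,400:760]=b; im[390:790,:400]=c; im[390:810,400:780]=d
im=cv2.resize(im,(585,600))
cv2.imwrite('pics/crop1.png',im[...,::-1])
for n,c in (('top',t),('scene',s)):
    P=cloud(c)
    hsv=cv2.cvtColor(c['img'],cv2.COLOR_RGB2HSV)
    grey=(hsv[...,1]<60)&(P[...,2]>0.03)&(P[...,2]<0.3)&(P[...,0]>0.3)&(abs(P[...,1])<0.55)&(P[...,0]<0.9)
    k,l,st,ce=cv2.connectedComponentsWithStats(grey.astype(np.uint8))
    for i in range(1,k):
        if st[i,4]>60:
            q=P[l==i]; print(n,ce[i].round(),st[i,4],q.mean(0).round(3),np.nanpercentile(q,[3,97],axis=0).round(3).tolist())
E
```

```text
top [149.  93.] 1097 [0.813 0.413 0.058] [[0.773, 0.375, 0.034], [0.867, 0.453, 0.074]]
top [250. 153.] 969 [0.66  0.147 0.045] [[0.619, 0.104, 0.042], [0.701, 0.187, 0.049]]
top [152. 157.] 93 [0.643 0.387 0.065] [[0.631, 0.336, 0.061], [0.657, 0.438, 0.069]]
top [383. 174.] 88 [ 0.612 -0.181  0.048] [[0.603, -0.195, 0.036], [0.622, -0.171, 0.054]]
top [310. 201.] 476 [ 0.538 -0.001  0.078] [[0.516, -0.024, 0.043], [0.562, 0.024, 0.088]]
top [399. 212.] 736 [ 0.511 -0.203  0.105] [[0.465, -0.256, 0.101], [0.562, -0.158, 0.113]]
top [234. 219.] 2102 [0.49  0.175 0.092] [[0.435, 0.115, 0.038], [0.546, 0.234, 0.125]]
scene [352. 185.] 3078 [0.504 0.176 0.093] [[0.452, 0.12, 0.065], [0.552, 0.235, 0.124]]
scene [152. 193.] 395 [ 0.524 -0.203  0.106] [[0.471, -0.255, 0.104], [0.569, -0.16, 0.109]]
scene [146. 191.] 67 [ 0.52  -0.216  0.109] [[0.504, -0.242, 0.103], [0.532, -0.203, 0.114]]
scene [261. 225.] 253 [ 0.567 -0.001  0.056] [[0.554, -0.027, 0.04], [0.574, 0.023, 0.067]]
scene [163. 250.] 107 [ 0.616 -0.183  0.051] [[0.606, -0.194, 0.047], [0.625, -0.173, 0.054]]
scene [341. 273.] 1664 [0.667 0.145 0.046] [[0.624, 0.103, 0.044], [0.706, 0.187, 0.049]]
scene [472. 254.] 174 [0.647 0.383 0.067] [[0.634, 0.333, 0.064], [0.659, 0.435, 0.069]]
scene [521. 361.] 2470 [0.838 0.415 0.061] [[0.792, 0.381, 0.037], [0.881, 0.451, 0.076]]
```

View pics/crop1.png

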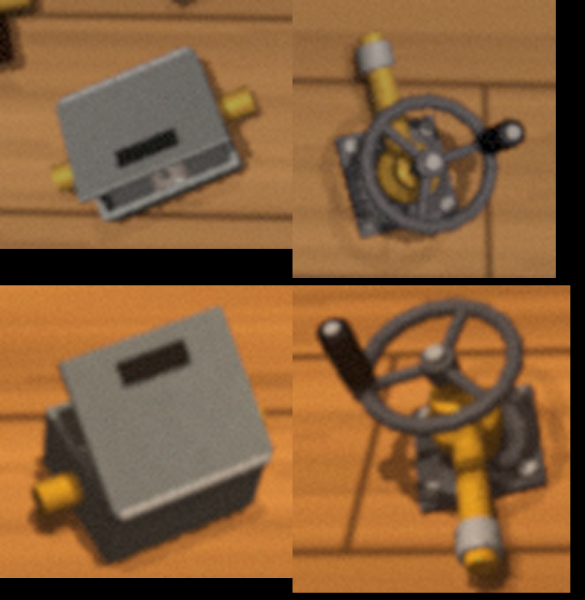

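The crop confirms it. The large grey housing's open cover has its dark pad on the robot side and its hinge on the far side. The valve's outlet points away from the robot, with the handle to the right. Now the precise measurements.

```bash
python3 - <<'E'
from h import *
for n in('top','scene'):
    c=load(n);P=cloud(c);hsv=cv2.cvtColor(c['img'],cv2.COLOR_RGB2HSV)
    # cover plane
    m=(hsv[...,1]<60)&(hsv[...,2]>90)&(abs(P[...,0]-0.5)<.09)&(abs(P[...,1]-.175)<.09)&(P[...,2]>.055)
    q=P[m]
    for _ in range(4):
        ce=q.mean(0);u,S,vt=np.linalg.svd(q-ce,full_matrices=False);nn=vt[2]*np.sign(vt[2][2])
        r=(q-ce)@nn;q=q[abs(r)<.004]
    ang=np.arccos(nn[2]);h=nn[:2]/np.linalg.norm(nn[:2]) # normal tilts toward hinge
    print(n,'cover n',nn.round(3),'ang',ang.round(3),'yaw x',np.arctan2(h[1],h[0]).round(3),len(q),'rms',r.std().round(4))
    yax=np.array([-h[1],h[0]]);
    pr=q[:,:2]@yax;print(' y mid',(np.percentile(pr,[1,99])).round(4))
    xd=np.array([*( h*np.cos(ang)),-np.sin(ang)]);
    pa=q@xd;print(' x-extent along cover',np.percentile(pa,[1,99]).round(4))
    # dark pad
    d=(c['img'].max(2)<60)&(abs(P[...,0]-0.46)<.05)&(abs(P[...,1]-.175)<.06)&(P[...,2]>.09)
    k,l,st,cc=cv2.connectedComponentsWithStats(d.astype(np.uint8));
    i=1+np.argmax(st[1:,4]);print(' pad',cc[i].round(1),st[i,4],np.nanmedian(P[l==i],axis=0).round(4))
    # wheel
    m=(hsv[...,1]<90)&(abs(P[...,0]-.515)<.075)&(abs(P[...,1]+.205)<.075)&(abs(P[...,2]-.104)<.006)
    w=P[m];
    from scipy.optimize import least_squares
    f=lambda p:np.hypot(w[:,0]-p[0],w[:,1]-p[1])-p[2]
    rr=np.hypot(w[:,0]-.513,w[:,1]+.205);w=w[rr>.035]
    o=least_squares(f,[.513,-.205,.05],loss='soft_l1',f_scale=.003);print(' wheel',o.x.round(4),len(w))
    b=(c['img'].max(2)<70)&(abs(P[...,0]-.515)<.12)&(abs(P[...,1]+.205)<.12)&(P[...,2]>.115)&(P[...,2]<.18)
    print(' handle pts',b.sum(),np.nanmedian(P[b],axis=0).round(4),np.nanpercentile(P[b],[3,97],axis=0).round(3).tolist())
    y=(hsv[...,0]>15)&(hsv[...,0]<32)&(hsv[...,1]>150)&(abs(P[...,0]-.6)<.06)&(abs(P[...,1]+.19)<.06)&(P[...,2]>.035)&(P[...,2]<.06)
    print(' brass pipe',y.sum(),P[y].mean(0).round(4), 'line',np.polyfit(P[y][:,0],P[y][:,1],1).round(3))
    nu=(hsv[...,1]<60)&(abs(P[...,0]-.612)<.03)&(abs(P[...,1]+.182)<.03)&(P[...,2]>.03); print(' nut',P[nu].mean(0).round(4))
    for nm,mm in (('jar',(abs(P[...,0]-.54)<.045)&(abs(P[...,1])<.045)&(P[...,2]>.03)),('cup',(abs(P[...,0]-.4)<.06)&(abs(P[...,1]+.01)<.06)&(P[...,2]>.03)),('vase',(abs(P[...,0]-.64)<.05)&(abs(P[...,1]-.02)<.05)&(P[...,2]>.03))):
        print(' ',nm,P[mm].mean(0).round(3),np.nanpercentile(P[mm],[2,98],axis=0).round(3).tolist())
    # brass ports of housing
    y=(hsv[...,0]>15)&(hsv[...,0]<32)&(hsv[...,1]>150)&(abs(P[...,0]-.5)<.1)&(abs(P[...,1]-.175)<.12)&(P[...,2]>.01)
    k,l,st,cc=cv2.connectedComponentsWithStats(y.astype(np.uint8))
    for i in range(1,k):
        if st[i,4]>10: print(' port',cc[i].round(),st[i,4],P[l==i].mean(0).round(4))
E
```

```text
top cover n [0.506 0.231 0.831] ang 0.589 yaw x 0.428 806 rms 0.001
 y mid [-0.1037  0.0144]
 x-extent along cover [0.3778 0.4389]
 pad [234.6 225.2] 111 [0.4746 0.1682 0.1191]
 wheel [ 0.5144 -0.2084  0.0489] 609
 handle pts 87 [ 0.5287 -0.2481  0.1461] [[0.522, -0.257, 0.117], [0.539, -0.245, 0.16]]
 brass pipe 136 [ 0.5856 -0.1901  0.045 ] line [ 0.286 -0.358]
 nut [ 0.6116 -0.1813  0.048 ]
  jar [ 0.54  -0.001  0.078] [[0.516, -0.027, 0.041], [0.567, 0.024, 0.088]]
  cup [ 0.399 -0.025  0.064] [[0.37, -0.052, 0.032], [0.43, 0.011, 0.077]]
  vase [0.646 0.015 0.064] [[0.627, -0.012, 0.032], [0.67, 0.04, 0.092]]
 port [265. 210.] 104 [0.5182 0.1056 0.039 ]
 port [206. 235.] 50 [0.454  0.2496 0.0394]
scene cover n [0.524 0.231 0.82 ] ang 0.61 yaw x 0.415 2973 rms 0.0012
 y mid [-0.0985  0.0194]
 x-extent along cover [0.3272 0.4331]
 pad [347.1 166.2] 162 [0.4769 0.167  0.1183]
 wheel [ 0.5194 -0.2091  0.0489] 606
 handle pts 207 [ 0.5422 -0.2521  0.142 ] [[0.532, -0.261, 0.117], [0.546, -0.248, 0.16]]
 brass pipe 379 [ 0.5828 -0.1925  0.0463] line [ 0.259 -0.344]
 nut [ 0.6156 -0.1831  0.0511]
  jar [ 0.556 -0.002  0.071] [[0.523, -0.029, 0.033], [0.574, 0.024, 0.088]]
  cup [ 0.402 -0.021  0.058] [[0.373, -0.05, 0.032], [0.433, 0.008, 0.077]]
  vase [0.666 0.014 0.064] [[0.645, -0.012, 0.033], [0.683, 0.039, 0.093]]
 port [315. 210.] 176 [0.5234 0.1058 0.0387]
```

```bash
cat >> h.py <<'E'
from scipy.spatial.transform import Rotation as Rn
def tool(): 
    s=ctrl.get_state(); return np.array(s['eef_pos']),Rn.from_quat(s['tcp_rot'])
def to(p):  # shift in tool axes to world target(s)
    e,R=tool(); return R.inv().apply(np.atleast_2d(p)-e)
E
python3 - <<'E'
from h import *
e,R=tool(); print(R.as_matrix().round(3))
print(to([[.50,-.28,.231],[.52,-.05,.231],[.47,.163,.20]]).round(3))
E
```

```text
[[-0.     0.383 -0.924]
 [ 0.002 -0.924 -0.383]
 [-1.    -0.002 -0.   ]]
[[-0.    -0.224 -0.355]
 [ 0.    -0.429 -0.461]
 [ 0.032 -0.645 -0.496]]
```

Emit:
play_rows --claw '[0,0,0,0,0,0,255,255,255,255,255,255,255,255,255,255,255,255,255,255]' --travel '[[0,-0.028,-0.045],[0,-0.056,-0.09],[0,-0.084,-0.135],[0,-0.112,-0.18],[0,-0.14,-0.22],[0,-0.168,-0.265],[0,-0.196,-0.31],[0,-0.224,-0.355],[0,-0.265,-0.376],[0,-0.306,-0.397],[0,-0.347,-0.418],[0,-0.388,-0.44],[0,-0.429,-0.461],[0,-0.472,-0.468],[0.006,-0.515,-0.475],[0.012,-0.558,-0.482],[0.018,-0.6,-0.489],[0.025,-0.63,-0.495],[0.032,-0.645,-0.496],[0.032,-0.645,-0.496]]' --dr '[[0,0,0],[0,0,0],[0,0,0],[0,0,0],[0,0,0],[0,0,0],[0,0,0],[0,0,0],[0,0,0],[0,0,0],[0,0,0],[0,0,0],[0,0,0],[0,0,0],[0,0,0],[0,0,0],[0,0,0],[0,0,0],[0,0,0],[0,0,0]]'

```text
time: 2.15
eef_pos: [0.4679, 0.1642, 0.1981]
tcp_rot: [-0.692, -0.14, 0.694, -0.138]
contact_force: [0.3, -0.1, -0.4]
opening: 0.004
```

```bash
python3 - <<'E'
from h import *
for n in('scene','wrist'):
    c=cam(n); save(c,n+'1')
e,R=tool()
c=load('wrist');P=cloud(c)
h=np.array([.914,.406]);H=np.array([.535,.194])
for a in (.6,.45,.3,.15,.05,0,-.03):
    o=-.085*np.cos(a)+.010*np.sin(a); z=.0605+.085*np.sin(a)+.010*np.cos(a)
    print(a,(H+o*h).round(4),round(z,4),to([*(H+o*h),z]).round(4))
E
```

```text
0.6 [0.476  0.1678] 0.1167 [[ 0.0827 -0.0022 -0.0081]]
0.45 [0.469  0.1647] 0.1065 [[ 0.0929 -0.002  -0.0004]]
0.3 [0.4635 0.1622] 0.0952 [[ 0.1042 -0.0019  0.0056]]
0.15 [0.4595 0.1605] 0.0831 [[ 0.1163 -0.0017  0.0099]]
0.05 [0.4579 0.1597] 0.0747 [[ 0.1247 -0.0017  0.0118]]
0 [0.4573 0.1595] 0.0705 [[ 0.1289 -0.0017  0.0124]]
-0.03 [0.4571 0.1594] 0.0679 [[ 0.1315 -0.0016  0.0126]]
```

View pics/wrist1.png

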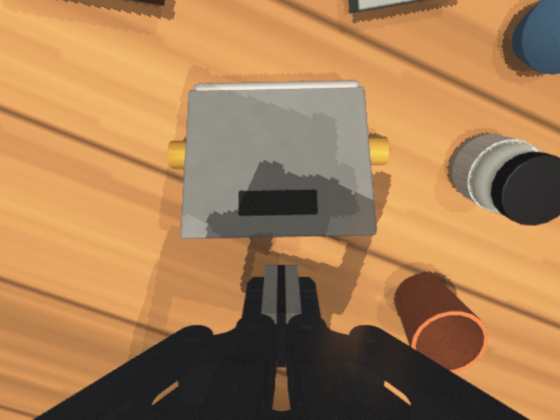

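View pics/scene1.png

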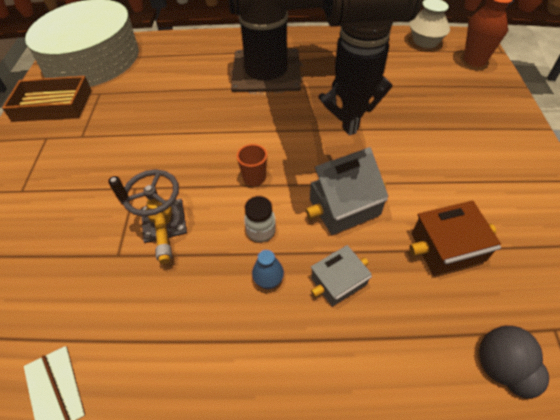

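The wrist view shows the shut fingertips at (281,270), in line with the pad at (278,202). Now I press along the cover's arc.

Emit:
play_rows --claw '[255,255,255,255,255,255,255,255,255,255,255,255,255,255,255]' --travel '[[0.03,-0.002,-0.008],[0.06,-0.002,-0.008],[0.076,-0.002,-0.008],[0.083,-0.002,-0.008],[0.088,-0.002,-0.004],[0.093,-0.002,-0.001],[0.099,-0.002,0.003],[0.104,-0.002,0.006],[0.11,-0.002,0.008],[0.116,-0.002,0.01],[0.12,-0.002,0.011],[0.124,-0.002,0.012],[0.127,-0.002,0.012],[0.129,-0.002,0.012],[0.129,-0.002,0.012]]' --dr '[[0,0,0],[0,0,0],[0,0,0],[0,0,0],[0,0,0],[0,0,0],[0,0,0],[0,0,0],[0,0,0],[0,0,0],[0,0,0],[0,0,0],[0,0,0],[0,0,0],[0,0,0]]'

```text
time: 3.75
eef_pos: [0.457, 0.16, 0.0702]
tcp_rot: [-0.693, -0.139, 0.694, -0.138]
contact_force: [-1.9, -0.9, 3.0]
opening: 0.001
```

Emit:
play_rows --claw '[255,255,255,255]' --travel '[[0.001,0,0],[0.002,0,0],[0.003,0,0],[0.003,0,0]]' --dr '[[0,0,0],[0,0,0],[0,0,0],[0,0,0]]'

```text
time: 4.15
eef_pos: [0.4569, 0.1599, 0.069]
tcp_rot: [-0.692, -0.139, 0.695, -0.138]
contact_force: [-7.5, -1.7, 14.3]
opening: -0.004
```

The force rises against a solid stop, so the cover is home. I retreat and look.

Emit:
play_rows --claw '[255,255,255,255,255,255]' --travel '[[-0.02,0,0],[-0.05,0,0],[-0.09,0,0.0],[-0.13,0,0.0],[-0.16,0,0],[-0.16,0,0]]' --dr '[[0,0,0],[0,0,0],[0,0,0],[0,0,0],[0,0,0],[0,0,0]]'

```text
time: 4.75
eef_pos: [0.4607, 0.1604, 0.2345]
tcp_rot: [0.696, 0.139, -0.691, 0.138]
contact_force: [-0.6, -0.2, 0.5]
opening: 0.0
```

```bash
python3 - <<'E'
from h import *
for n in('scene','top','wrist'):
    c=cam(n); save(c,n+'2')
c=load('scene');P=cloud(c);hsv=cv2.cvtColor(c['img'],cv2.COLOR_RGB2HSV)
m=(hsv[...,1]<60)&(hsv[...,2]>60)&(abs(P[...,0]-0.49)<.04)&(abs(P[...,1]-.175)<.04)&(P[...,2]>.055)
q=P[m];ce=q.mean(0);u,S,vt=np.linalg.svd(q-ce,full_matrices=False);print(m.sum(),ce,vt[2])
s=ctrl.get_state();print(s['eef_pos'],s['contact_force'])
E
```

```text
1145 [0.49549748 0.17705105 0.09407026] [0.81898053 0.57050467 0.06160604]
[0.45712322 0.15985675 0.227826  ] [-0.42005311  0.16400154 -0.66003108]
```

View pics/scene2.png

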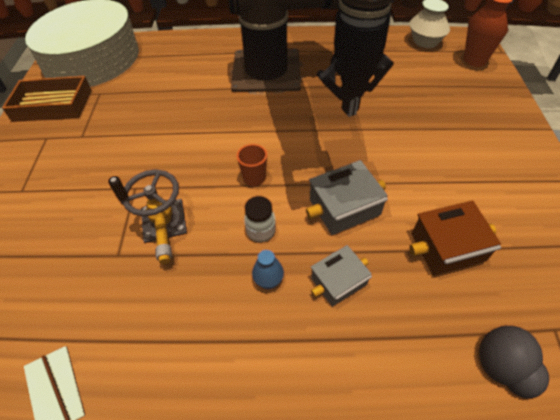

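View pics/wrist2.png

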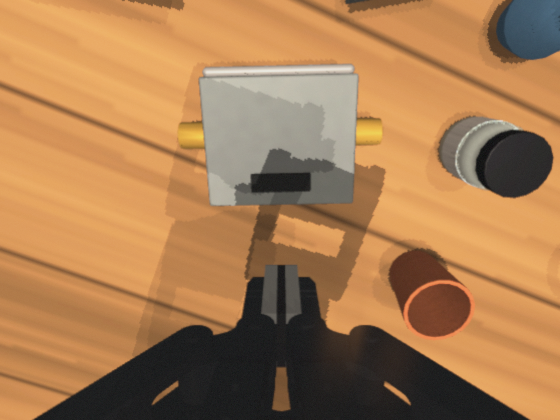

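The cover is shut: scene view (348,195), wrist view (280,140). Next I check its plane, then triangulate the handle cap and hub.

```bash
python3 - <<'E'
from h import *
t=load('top');s=load('scene')
P=cloud(s);hsv=cv2.cvtColor(s['img'],cv2.COLOR_RGB2HSV)
m=(hsv[...,1]<60)&(hsv[...,2]>60)&(abs(P[...,0]-0.49)<.04)&(abs(P[...,1]-.175)<.04)&(P[...,2]>.055)&(P[...,2]<.08)
q=P[m];ce=q.mean(0);vt=np.linalg.svd(q-ce,full_matrices=False)[2];print(m.sum(),ce,vt[2])
def spot(c,x,y,r=9):
    g=c['img'].astype(float).min(2); w=g[y-r:y+r+1,x-r:x+r+1]
    mm=(w>w.max()*0.75);l=cv2.connectedComponentsWithStats(mm.astype(np.uint8));i=1+np.argmax(l[2][1:,4]);return l[3][i]+[x-r,y-r],l[2][i,4]
def tri(u1,u2):
    o1,d1=ray(t,u1);o2,d2=ray(s,u2);d1=d1[0];d2=d2[0]
    k=np.linalg.lstsq(np.c_[d1,-d2],o2-o1,rcond=None)[0]
    return o1+k[0]*d1,o2+k[1]*d2
for nm,a,b in(('handle',(430,200),(115,182)),('hub',(402,210),(150,190))):
    A,na=spot(t,*a,6);B,nb=spot(s,*b,6);print(nm,A,na,B,nb,[x.round(4) for x in tri(A,B)])
    z=.159 if nm=='handle' else .113
    print(plane(t,A,z).round(4),plane(s,B,z).round(4))
im=np.zeros((600,800,3),np.uint8)
im[:480,:400]=cv2.resize(t['img'][170:250,370:445],(400,480))[:, :]
im[:480,400:]=cv2.resize(s['img'][165:245,95:170],(400,480))
cv2.imwrite('pics/crop3.png',im[...,::-1])
E
```

```text
1050 [0.49648356 0.17863059 0.06819592] [ 0.00208265  0.00159059 -0.99999657]
handle [430.28571429 199.5       ] 14 [112.63636364 179.09090909] 11 [array([ 0.5332, -0.2572,  0.1603]), array([ 0.5335, -0.2586,  0.1608])]
[[ 0.5334 -0.2577  0.159 ]] [[ 0.532  -0.2597  0.159 ]]
hub [402.82608696 210.        ] 23 [147.84210526 187.52631579] 19 [array([ 0.5151, -0.2106,  0.1119]), array([ 0.5153, -0.212 ,  0.1124])]
[[ 0.515  -0.2103  0.113 ]] [[ 0.5158 -0.2117  0.113 ]]
```

View pics/crop3.png

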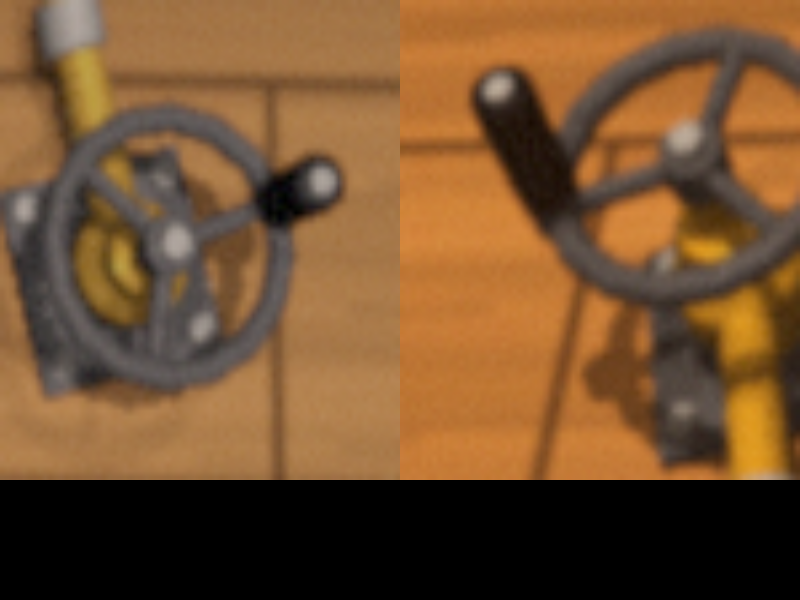

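The cover's normal is vertical. The handle cap triangulates to (0.533,-0.258,0.160) and the hub to (0.515,-0.211), 50 mm apart as expected.

```bash
python3 - <<'E'
from h import *
print(to([[.533,-.258,.225],[.533,-.258,.118]]).round(4), ctrl.get_state()['qpos'].round(3))
E
```

```text
[[0.0022 0.415  0.0904]
 [0.1092 0.4152 0.0898]] [ 1.260e-01 -1.380e-01  2.033e+00  1.000e-03  1.253e+00  1.302e+00]
```

Emit:
play_rows --claw '[255,200,100,0,0,0,0,0,0,0,0,0,0]' --travel '[[0,0.04,0.009],[0,0.08,0.018],[0,0.12,0.026],[0,0.16,0.035],[0,0.2,0.044],[0,0.24,0.053],[0,0.28,0.061],[0,0.32,0.07],[0,0.36,0.079],[0,0.4,0.087],[0.002,0.415,0.09],[0.002,0.415,0.09],[0.002,0.415,0.09]]' --dr '[[0,0,0],[0,0,0],[0,0,0],[0,0,0],[0,0,0],[0,0,0],[0,0,0],[0,0,0],[0,0,0],[0,0,0],[0,0,0],[0,0,0],[0,0,0]]'

```text
time: 6.2
eef_pos: [0.5327, -0.2566, 0.2233]
tcp_rot: [-0.69, -0.14, 0.696, -0.137]
contact_force: [-0.1, 0.2, -0.7]
opening: 1.002
```

```bash
python3 - <<'E'
from h import *
c=cam('wrist'); save(c,'wrist3');P=cloud(c)
g=c['img'].astype(float).min(2)
print(to([[.533,-.258,.118]]).round(4))
b=(P[...,2]>.155)&(P[...,2]<.166)&(abs(P[...,0]-.533)<.03)&(abs(P[...,1]+.258)<.03)
v,u=np.nonzero(b);print(b.sum(),u.mean(),v.mean(),P[b].mean(0), P[b].min(0),P[b].max(0))
print(ctrl.get_state())
E
```

```text
[[ 1.059e-01  2.200e-03 -1.000e-04]]
983 282.9501525940997 220.87792472024415 [ 0.53625465 -0.25692806  0.16028344] [ 0.52474864 -0.26787119  0.15502361] [ 0.54596224 -0.24672988  0.16391581]
{'time': 6.25, 'qpos': array([-0.61846533,  0.114584  ,  1.79022412, -0.00302819,  1.24485084,
        0.55821061]), 'dq': array([ 0.01034375, -0.0140825 , -0.00235847, -0.00249766, -0.00084811,
       -0.00053286]), 'joint_efforts': array([-6.09451421e-01, -3.29005373e+01, -2.89056140e+01, -2.52796331e-02,
        3.14840261e-03,  1.16209947e-03]), 'eef_pos': array([ 0.5328895 , -0.25624036,  0.22395664]), 'tcp_rot': array([-0.690655  , -0.14016351,  0.69603972, -0.13739932]), 'contact_force': array([-0.35473396, -0.41940114, -0.90968972]), 'wrist_torque': array([ 0.04090946,  0.01275534, -0.02428939]), 'opening': 0.9966912140864574}
```

View pics/wrist3.png

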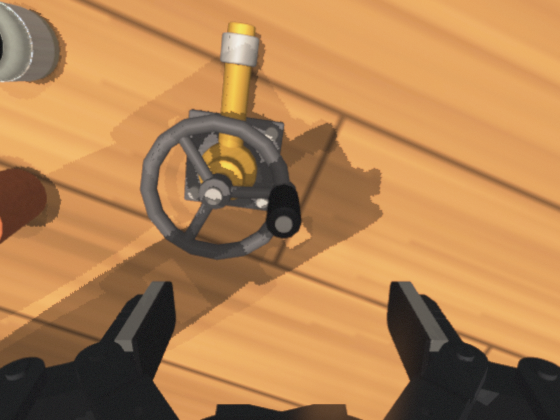

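The handle cap is at (284,222), centred between the open fingers, so I go down and grip.

Emit:
play_rows --claw '[0,0,0,0,0,0,255,255,255,255,255,255,255]' --travel '[[0.03,0.001,-0.001],[0.06,0.002,-0.001],[0.085,0.002,-0.001],[0.1,0.002,-0.001],[0.106,0.002,-0.001],[0.106,0.002,-0.001],[0.106,0.002,-0.001],[0.106,0.002,-0.001],[0.106,0.002,-0.001],[0.106,0.002,-0.001],[0.106,0.002,-0.001],[0.106,0.002,-0.001],[0.106,0.002,-0.001]]' --dr '[[0,0,0],[0,0,0],[0,0,0],[0,0,0],[0,0,0],[0,0,0],[0,0,0],[0,0,0],[0,0,0],[0,0,0],[0,0,0],[0,0,0],[0,0,0]]' --force 60

```text
time: 7.55
eef_pos: [0.5338, -0.2573, 0.1188]
tcp_rot: [-0.691, -0.14, 0.696, -0.137]
contact_force: [-3.1, 2.5, 5.0]
opening: 0.244
```

```bash
cat >> h.py <<'E'
def circ(C,a0,degs,z):
    """tool shifts for handle angles a0+degs about C, starting from measured pose"""
    a=np.radians(a0+np.asarray(degs)); return to(np.c_[C[0]+.05*np.cos(a),C[1]+.05*np.sin(a),np.full(len(a),z)])
E
python3 - <<'E'
from h import *
c=cam('scene'); save(c,'scene4')
s=ctrl.get_state();e=s['eef_pos'];print(e,s['contact_force'],s['opening'],s['tcp_rot'])
C=np.array([.516,-.2105]);d=e[:2]-C;a0=np.degrees(np.arctan2(d[1],d[0]));print(np.hypot(*d),a0)
print(circ(C,a0,-np.arange(0,41,8.),e[2]).round(4))
E
```

```text
[ 0.53376623 -0.25724361  0.11875622] [-2.84019543  3.31596463  5.51287728] 0.24138434183938076 [-0.69063758 -0.14034083  0.69604438 -0.1372822 ]
0.05000604007771231 -69.18929536074793
[[ 0.     -0.     -0.    ]
 [ 0.0001 -0.0007  0.0069]
 [ 0.0001 -0.0024  0.0137]
 [ 0.0002 -0.005   0.0202]
 [ 0.0002 -0.0084  0.0262]
 [ 0.0003 -0.0127  0.0317]]
```

View pics/scene4.png

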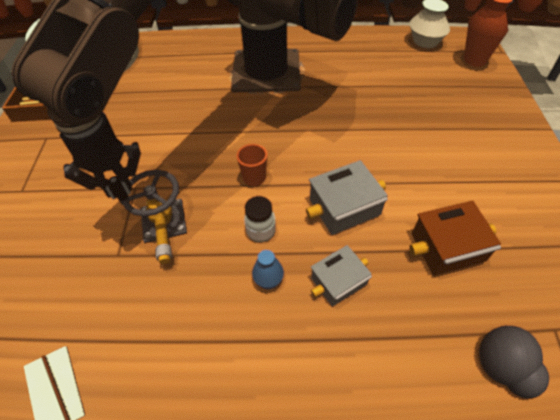

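```bash
python3 - <<'E'
from h import *
e,_=tool();print(circ([.516,-.2105],-69.2,-np.arange(9,91,9.),e[2]).round(4).tolist())
E
```

```text
[[0.0001, -0.0009, 0.0078], [0.0001, -0.0029, 0.0154], [0.0002, -0.0062, 0.0225], [0.0003, -0.0105, 0.0291], [0.0003, -0.0158, 0.0349], [0.0004, -0.0219, 0.0398], [0.0005, -0.0287, 0.0437], [0.0005, -0.0361, 0.0464], [0.0006, -0.0437, 0.048], [0.0006, -0.0516, 0.0484]]
```

Emit:
play_rows --claw '[255,255,255,255,255,255,255,255,255,255]' --travel '[[0,-0.001,0.008],[0,-0.003,0.0155],[0,-0.006,0.0225],[0,-0.0105,0.029],[0,-0.016,0.035],[0,-0.022,0.04],[0,-0.0285,0.0435],[0,-0.036,0.0465],[0,-0.0435,0.048],[0,-0.0515,0.0485]]' --dr '[[0,0,0],[0,0,0],[0,0,0],[0,0,0],[0,0,0],[0,0,0],[0,0,0],[0,0,0],[0,0,0],[0,0,0]]'

```text
time: 8.6
eef_pos: [0.4695, -0.2285, 0.1189]
tcp_rot: [-0.692, -0.139, 0.695, -0.138]
contact_force: [10.4, 0.4, -6.1]
opening: 0.244
```

```bash
python3 - <<'E'
from h import *
s=ctrl.get_state();e=s['eef_pos'];print(s['time'],e,s['contact_force'],s['opening'],s['tcp_rot'])
C=np.array([.516,-.2105]);d=e[:2]-C;a0=np.degrees(np.arctan2(d[1],d[0]));print(np.hypot(*d),a0)
print(circ(C,a0,-np.arange(9,181,9.),.119).round(4).tolist())
E
```

```text
8.6 [ 0.46946924 -0.22847159  0.11889019] [10.43050878  0.39460539 -6.14130194] 0.24383329208152354 [-0.69175808 -0.1392999   0.69503093 -0.13783435]
0.04988075250990138 -158.88193200259232
[[-0.0001, -0.0078, -0.0007], [-0.0001, -0.0154, -0.0027], [-0.0001, -0.0226, -0.0059], [-0.0001, -0.0291, -0.0102], [-0.0001, -0.035, -0.0154], [-0.0001, -0.0399, -0.0215], [-0.0001, -0.0438, -0.0283], [-0.0001, -0.0466, -0.0356], [-0.0001, -0.0483, -0.0433], [-0.0002, -0.0487, -0.0512], [-0.0002, -0.0479, -0.059], [-0.0003, -0.0458, -0.0665], [-0.0003, -0.0427, -0.0737], [-0.0003, -0.0384, -0.0803], [-0.0004, -0.0331, -0.0861], [-0.0004, -0.027, -0.0911], [-0.0004, -0.0202, -0.095], [-0.0005, -0.0129, -0.0978], [-0.0005, -0.0052, -0.0994], [-0.0005, 0.0026, -0.0998]]
```

Emit:
play_rows --claw '[255,255,255,255,255,255,255,255,255,255,255,255,255,255,255,255,255,255,255]' --travel '[[0,-0.0075,-0.0015],[0,-0.015,-0.0035],[0,-0.022,-0.007],[0,-0.0285,-0.011],[0,-0.0345,-0.0165],[0,-0.0395,-0.0225],[0,-0.0435,-0.029],[0,-0.046,-0.0365],[0,-0.048,-0.044],[0,-0.0485,-0.052],[0,-0.0475,-0.06],[0,-0.0455,-0.0675],[0,-0.0425,-0.0745],[0,-0.038,-0.081],[0,-0.0325,-0.087],[0,-0.0265,-0.092],[0,-0.02,-0.096],[0,-0.0125,-0.0985],[0,-0.0125,-0.0985]]' --dr '[[0,0,0],[0,0,0],[0,0,0],[0,0,0],[0,0,0],[0,0,0],[0,0,0],[0,0,0],[0,0,0],[0,0,0],[0,0,0],[0,0,0],[0,0,0],[0,0,0],[0,0,0],[0,0,0],[0,0,0],[0,0,0],[0,0,0]]'

```text
time: 10.5
eef_pos: [0.5565, -0.1806, 0.1188]
tcp_rot: [-0.692, -0.138, 0.695, -0.138]
contact_force: [-3.3, -4.8, 1.8]
opening: 0.239
```

```bash
python3 - <<'E'
from h import *
s=ctrl.get_state();e=s['eef_pos'];print(s['time'],e,s['contact_force'],s['opening'])
C=np.array([.517,-.2105]);d=e[:2]-C;a0=np.degrees(np.arctan2(d[1],d[0]));print(np.hypot(*d),a0)
f=s['contact_force'][:2];a=np.radians(a0);print('radial',f@[np.cos(a),np.sin(a)],'tang ccw',f@[-np.sin(a),np.cos(a)])
print(circ(C,a0,-np.arange(3,43,3.),.119).round(4).tolist())
E
```

```text
10.5 [ 0.55646993 -0.1806093   0.11880382] [-3.25382058 -4.80431403  1.80778452] 0.23862031709379583
0.04951090228829152 37.13675263784844
radial -5.494393419308129 tang ccw -1.8655890805872444
[[-0.0002, 0.0024, -0.0011], [-0.0002, 0.005, -0.0015], [-0.0002, 0.0076, -0.0018], [-0.0002, 0.0102, -0.002], [-0.0002, 0.0128, -0.0021], [-0.0002, 0.0154, -0.002], [-0.0002, 0.0181, -0.0018], [-0.0002, 0.0206, -0.0014], [-0.0002, 0.0232, -0.0009], [-0.0002, 0.0258, -0.0003], [-0.0002, 0.0283, 0.0005], [-0.0002, 0.0307, 0.0014], [-0.0002, 0.0331, 0.0024], [-0.0002, 0.0355, 0.0035]]
```

Emit:
play_rows --claw '[255,255,255,255,255,255]' --travel '[[0,0.0025,-0.0005],[0,0.005,-0.001],[0,0.0075,-0.0015],[0,0.01,-0.0015],[0,0.013,-0.0015],[0,0.013,-0.0015]]' --dr '[[0,0,0],[0,0,0],[0,0,0],[0,0,0],[0,0,0],[0,0,0]]'

```text
time: 11.1
eef_pos: [0.5628, -0.192, 0.1188]
tcp_rot: [-0.692, -0.139, 0.695, -0.138]
contact_force: [-4.7, -0.9, 4.5]
opening: 0.24
```

```bash
cat >> h.py <<'E'
def rep(C=(.517,-.2105)):
    s=ctrl.get_state();e=s['eef_pos'];print('t',s['time'],e.round(4),s['contact_force'].round(1),'open',round(s['opening'],3))
    d=e[:2]-np.array(C);a=np.arctan2(d[1],d[0]);f=s['contact_force'][:2]
    print('r',np.hypot(*d).round(4),'ang',np.degrees(a).round(2),'radial',(f@[np.cos(a),np.sin(a)]).round(2),'tang ccw',(f@[-np.sin(a),np.cos(a)]).round(2))
    return np.degrees(a)
E
python3 - <<'E'
from h import *
a=rep();print(circ([.517,-.2105],a,-np.arange(2,17,2.),.119).round(4).tolist())
E
```

```text
t 11.1 [ 0.5628 -0.192   0.1188] [-4.7 -0.9  4.5] open 0.24
r 0.0494 ang 21.97 radial -4.72 tang ccw 0.91
[[-0.0002, 0.0018, -0.0006], [-0.0002, 0.0035, -0.0004], [-0.0002, 0.0052, -0.0003], [-0.0002, 0.007, -0.0], [-0.0002, 0.0087, 0.0002], [-0.0002, 0.0104, 0.0006], [-0.0002, 0.0121, 0.001], [-0.0002, 0.0138, 0.0015]]
```

Emit:
play_rows --claw '[255,255,255,255,255]' --travel '[[0,0.0015,0],[0,0.003,0],[0,0.005,0],[0,0.007,0.0005],[0,0.007,0.0005]]' --dr '[[0,0,0],[0,0,0],[0,0,0],[0,0,0],[0,0,0]]'

```text
time: 11.6
eef_pos: [0.5647, -0.1979, 0.1187]
tcp_rot: [-0.692, -0.139, 0.695, -0.137]
contact_force: [-4.4, 1.2, 6.1]
opening: 0.241
```

```bash
python3 - <<'E'
from h import *
a=rep();print(circ([.517,-.2105],a,-np.arange(1,10,1.),.119).round(4).tolist())
E
```

```text
t 11.6 [ 0.5647 -0.1979  0.1187] [-4.4  1.2  6.1] open 0.241
r 0.0494 ang 14.81 radial -3.95 tang ccw 2.3
[[-0.0003, 0.0009, -0.0005], [-0.0003, 0.0018, -0.0004], [-0.0003, 0.0027, -0.0002], [-0.0003, 0.0035, -0.0], [-0.0003, 0.0044, 0.0001], [-0.0003, 0.0052, 0.0003], [-0.0003, 0.0061, 0.0006], [-0.0003, 0.0069, 0.0008], [-0.0003, 0.0078, 0.001]]
```

Emit:
play_rows --claw '[255,255,255,255]' --travel '[[0,0.001,0],[0,0.002,0],[0,0.003,0],[0,0.003,0]]' --dr '[[0,0,0],[0,0,0],[0,0,0],[0,0,0]]'

```text
time: 12.0
eef_pos: [0.5647, -0.1979, 0.1187]
tcp_rot: [-0.691, -0.142, 0.696, -0.135]
contact_force: [-8.4, 7.8, 8.4]
opening: 0.242
```

```bash
python3 - <<'E'
from h import *
a=rep()
E
```

```text
t 12.0 [ 0.5647 -0.1979  0.1187] [-8.4  7.8  8.4] open 0.242
r 0.0493 ang 14.83 radial -6.12 tang ccw 9.68
```

Emit:
play_rows --claw '[255,255,255,255]' --travel '[[0,0.002,0],[0,0.004,0],[0,0.005,0],[0,0.005,0]]' --dr '[[0,0,0],[0,0,0],[0,0,0],[0,0,0]]'

```text
time: 12.4
eef_pos: [0.5646, -0.1978, 0.1187]
tcp_rot: [-0.689, -0.146, 0.698, -0.131]
contact_force: [-11.0, 12.6, 12.0]
opening: 0.244
```

```bash
python3 - <<'E'
from h import *
a=rep()
c=cam('top');save(c,'top5');c=cam('scene');save(c,'scene5')
e,R=tool();print(R.as_matrix().round(3))
e=np.array([.5647,-.1979,.1187])
# exact circle through stop pose, centre chosen from fits
for C in ([.5165,-.2105],):
    d=e[:2]-C;print(np.hypot(*d));a0=np.degrees(np.arctan2(d[1],d[0]))
    print(circ(C,a0,np.arange(18,361,18.),.119).round(4).tolist())
E
```

```text
t 12.4 [ 0.5646 -0.1978  0.1187] [-11.   12.6  12. ] open 0.244
r 0.0493 ang 14.89 radial -7.41 tang ccw 15.06
[[-0.016  0.384 -0.923]
 [ 0.017 -0.923 -0.384]
 [-1.    -0.022  0.008]]
0.049819674828324625
[[0.0, -0.0155, 0.0001], [0.0004, -0.0303, 0.0052], [0.0007, -0.0428, 0.0146], [0.0011, -0.0518, 0.0274], [0.0013, -0.0563, 0.0424], [0.0014, -0.056, 0.058], [0.0014, -0.0509, 0.0728], [0.0013, -0.0415, 0.0853], [0.0011, -0.0287, 0.0943], [0.0008, -0.0137, 0.0988], [0.0005, 0.0019, 0.0985], [0.0001, 0.0167, 0.0934], [-0.0003, 0.0292, 0.084], [-0.0006, 0.0382, 0.0712], [-0.0008, 0.0427, 0.0562], [-0.0009, 0.0424, 0.0406], [-0.0009, 0.0373, 0.0258], [-0.0008, 0.0279, 0.0133], [-0.0006, 0.0151, 0.0043], [-0.0003, 0.0001, -0.0002]]
```

View pics/top5.png

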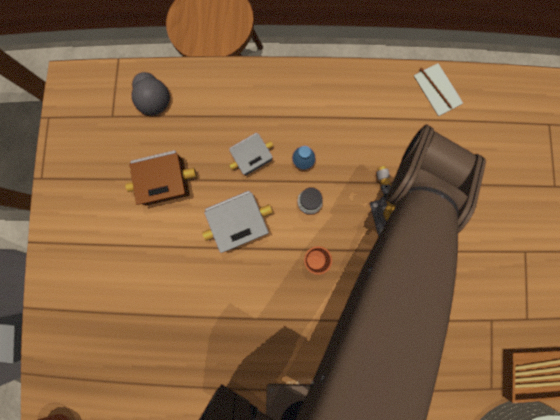

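View pics/scene5.png

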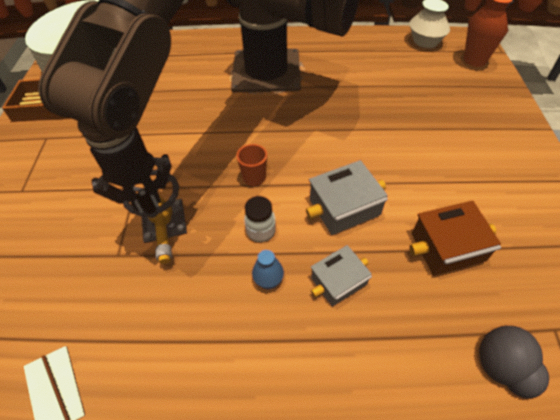

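Two harder pushes, 9.7 then 15 N tangential, gave no further motion at 14.9°, over the outlet pipe. That is the stop, with the TCP at (0.5647,-0.1979). I now back off, removing the small tilt from the push as well.

```bash
python3 - <<'E'
from h import *
e,R=tool();print(e)
R0=Rn.from_matrix(np.array([[0,.383,-.924],[0,-.924,-.383],[-1,0,0]]))
print((R.inv()*R0).as_rotvec().round(4))
E
```

```text
[ 0.56462991 -0.19784161  0.11868254]
[0.0012 0.0084 0.022 ]
```

Emit:
play_rows --claw '[255,255,255,255,255,255,255,255,255,255,255,255,255,255,255,255,255,255,255,255]' --travel '[[0,-0.0155,0],[0,-0.03,0.005],[0.001,-0.043,0.0145],[0.001,-0.052,0.0275],[0.001,-0.0565,0.0425],[0.001,-0.056,0.058],[0.001,-0.051,0.073],[0.001,-0.0415,0.0855],[0.001,-0.0285,0.0945],[0.001,-0.0135,0.099],[0.0005,0.002,0.0985],[0,0.0165,0.0935],[0,0.029,0.084],[-0.0005,0.038,0.071],[-0.001,0.0425,0.056],[-0.001,0.0425,0.0405],[-0.001,0.0375,0.026],[-0.001,0.028,0.0135],[-0.0005,0.015,0.0045],[0,0,0]]' --dr '[[0,0.004,0.011],[0,0.008,0.022],[0,0.008,0.022],[0,0.008,0.022],[0,0.008,0.022],[0,0.008,0.022],[0,0.008,0.022],[0,0.008,0.022],[0,0.008,0.022],[0,0.008,0.022],[0,0.008,0.022],[0,0.008,0.022],[0,0.008,0.022],[0,0.008,0.022],[0,0.008,0.022],[0,0.008,0.022],[0,0.008,0.022],[0,0.008,0.022],[0,0.008,0.022],[0,0.008,0.022]]'

```text
time: 14.5
eef_pos: [0.565, -0.1988, 0.1188]
tcp_rot: [-0.693, -0.137, 0.694, -0.139]
contact_force: [-4.4, -5.7, 2.9]
opening: 0.242
```

```bash
python3 - <<'E'
from h import *
a=rep((.5165,-.2105))
e,R=tool()
R0=Rn.from_matrix(np.array([[0,.383,-.924],[0,-.924,-.383],[-1,0,0]]))
print((R.inv()*R0).as_rotvec().round(4))
C=[.5165,-.2105];print(circ(C,a,14.9-a+np.arange(18,343,18.),.119).round(4).tolist())
print(circ(C,14.9,[348,354,360],.119).round(4).tolist())
E
```

```text
t 14.5 [ 0.565  -0.1988  0.1188] [-4.4 -5.7  2.9] open 0.242
r 0.0499 ang 13.59 radial -5.58 tang ccw -4.5
[ 0.0011  0.001  -0.0026]
[[-0.0002, -0.0168, 0.0001], [-0.0003, -0.0315, 0.0053], [-0.0003, -0.044, 0.0148], [-0.0003, -0.0529, 0.0276], [-0.0003, -0.0573, 0.0426], [-0.0003, -0.057, 0.0583], [-0.0002, -0.0518, 0.073], [-0.0002, -0.0423, 0.0855], [-0.0002, -0.0295, 0.0944], [-0.0001, -0.0145, 0.0989], [-0.0001, 0.0012, 0.0985], [-0.0, 0.0159, 0.0933], [-0.0, 0.0284, 0.0838], [-0.0, 0.0373, 0.071], [-0.0, 0.0418, 0.056], [-0.0, 0.0414, 0.0403], [-0.0001, 0.0362, 0.0256], [-0.0001, 0.0267, 0.0131], [-0.0001, 0.0139, 0.0042]]
[[-0.0001, 0.009, 0.0022], [-0.0002, 0.004, 0.0007], [-0.0002, -0.0011, -0.0003]]
```

Emit:
play_rows --claw '[255,255,255,255,255,255,255,255,255,255,255,255,255,255,255,255,255,255,255,255]' --travel '[[0,-0.0165,0],[0,-0.0315,0.0055],[0,-0.044,0.015],[0,-0.053,0.0275],[0,-0.0575,0.0425],[0,-0.057,0.0585],[0,-0.052,0.073],[0,-0.0425,0.0855],[0,-0.0295,0.0945],[0,-0.0145,0.099],[0,0.001,0.0985],[0,0.016,0.0935],[0,0.0285,0.084],[0,0.0375,0.071],[0,0.042,0.056],[0,0.0415,0.0405],[0,0.036,0.0255],[0,0.0265,0.013],[0,0.014,0.004],[0,0.009,0.0025]]' --dr '[[0,0,0],[0,0,0],[0,0,0],[0,0,0],[0,0,0],[0,0,0],[0,0,0],[0,0,0],[0,0,0],[0,0,0],[0,0,0],[0,0,0],[0,0,0],[0,0,0],[0,0,0],[0,0,0],[0,0,0],[0,0,0],[0,0,0],[0,0,0]]'

```text
time: 16.5
eef_pos: [0.5663, -0.2088, 0.1188]
tcp_rot: [-0.692, -0.137, 0.694, -0.141]
contact_force: [-2.8, -2.7, 1.4]
opening: 0.244
```

```bash
python3 - <<'E'
from h import *
a=rep((.5165,-.2105))
e,R=tool()
R0=Rn.from_matrix(np.array([[0,.383,-.924],[0,-.924,-.383],[-1,0,0]]))
print((R.inv()*R0).as_rotvec().round(4))
C=[.5165,-.2105]
print(circ(C,14.9,[348,351,354,357,360,361],.119).round(4).tolist(),to([.5647,-.1979,.1187]))
E
```

```text
t 16.5 [ 0.5663 -0.2088  0.1188] [-2.8 -2.7  1.4] open 0.244
r 0.0498 ang 2.01 radial -2.88 tang ccw -2.65
[ 0.0027  0.0038 -0.0038]
[[-0.0002, -0.0007, -0.0004], [-0.0002, -0.0031, -0.0013], [-0.0002, -0.0057, -0.002], [-0.0002, -0.0082, -0.0025], [-0.0002, -0.0108, -0.0029], [-0.0002, -0.0117, -0.003]] [[ 8.88566630e-05 -1.06240328e-02 -2.72041123e-03]]
```

Emit:
play_rows --claw '[255,255,255,255,255,255]' --travel '[[0,-0.003,-0.001],[0,-0.0055,-0.0018],[0,-0.008,-0.0023],[0,-0.01,-0.0027],[0,-0.0108,-0.0028],[0,-0.0108,-0.0028]]' --dr '[[0.001,0.002,-0.002],[0.003,0.004,-0.004],[0.003,0.004,-0.004],[0.003,0.004,-0.004],[0.003,0.004,-0.004],[0.003,0.004,-0.004]]'

```text
time: 17.1
eef_pos: [0.5647, -0.1978, 0.1189]
tcp_rot: [0.694, 0.138, -0.693, 0.138]
contact_force: [-1.7, -2.7, 0.7]
opening: 0.242
```

```bash
python3 - <<'E'
from h import *
a=rep((.5165,-.2105))
e,R=tool()
R0=Rn.from_matrix(np.array([[0,.383,-.924],[0,-.924,-.383],[-1,0,0]]))
print((R.inv()*R0).as_rotvec().round(4))
C=np.array([.5165,-.2105])
def ga(e,R,k=.019):
    g=e-k*R.as_matrix()[:,0]; d=g[:2]-C; return np.degrees(np.arctan2(d[1],d[0]))
print('now',ga(e,R),'stop light',ga(np.array([.5647,-.1979,.1187]),Rn.from_quat([-.692,-.139,.695,-.137])),'stop 10N',ga(np.array([.5647,-.1979,.1187]),Rn.from_quat([-.691,-.142,.696,-.135])),'stop15N',ga(np.array([.5646,-.1978,.1187]),Rn.from_quat([-.689,-.146,.698,-.131])))
print(to([.5647,-.1979,.1187]).round(4))
c=cam('scene');save(c,'scene6');c=cam('wrist');save(c,'wrist6')
E
```

```text
t 17.1 [ 0.5647 -0.1978  0.1189] [-1.7 -2.7  0.7] open 0.242
r 0.0499 ang 14.76 radial -2.34 tang ccw -2.19
[-0.0003 -0.0004 -0.0002]
now 14.76458500490546 stop light 14.582820705005341 stop 10N 14.425506386030648 stop15N 14.312366446799542
[[0.0002 0.0001 0.0001]]
```

View pics/wrist6.png

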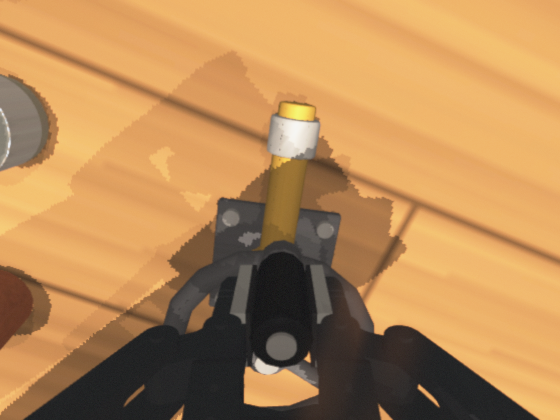

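View pics/scene6.png

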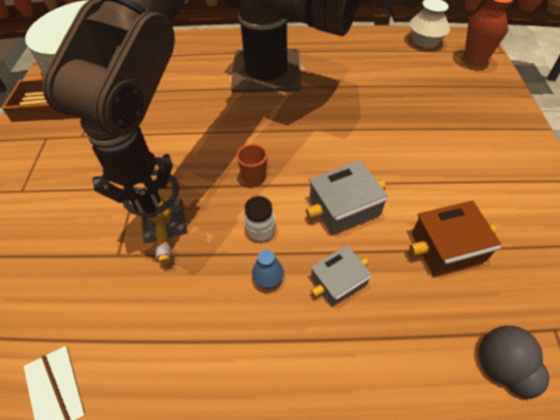

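```bash
python3 - <<'E'
from h import *
s=load('scene');P=cloud(s)
for nm,x,y in(('jar',.54,0),('cup',.4,-.01),('vase',.64,.02)):
    r={'jar':.045,'cup':.06,'vase':.05}[nm];m=(abs(P[...,0]-x)<r)&(abs(P[...,1]-y)<r)&(P[...,2]>.03);print(nm,P[m].mean(0).round(3))
m=(abs(P[...,0]-0.49)<.03)&(abs(P[...,1]-.175)<.03)&(P[...,2]>.055)
q=P[m];print('cover z',q[:,2].mean(),q[:,2].std()); a=rep((.5165,-.2105))
print(ctrl.sign_off())
E
```

```text
jar [ 0.556 -0.002  0.071]
cup [ 0.402 -0.021  0.058]
vase [0.666 0.014 0.064]
cover z 0.06840637110011731 0.0013396084605903863
t 17.2 [ 0.5647 -0.1978  0.1188] [-1.  -1.8  1. ] open 0.24
r 0.0499 ang 14.75 radial -1.4 tang ccw -1.49
the job is handed in; nothing more can be done
None
```

The job is done and handed in at 17.2 s on the robot's clock.

- **Cover:** I pressed the large grey housing's cover down until the force rose to about 14 N against a solid stop. Afterwards it stayed level at 68 mm, against 66.5 mm nominal for its top, which is within the 2 mm calibration.
- **Valve:** I turned the handwheel clockwise about 276° to its stop, where harder pushes of 9.7 N and 15 N gave no more movement. The handle was then at 14.9°, over the outlet pipe. I backed it off two full turns anticlockwise.
- **Final setting:** The gripper ended at 14.75°, which agrees with the stop to about 0.2 to 0.45°, depending on which stop reading is used. The fingers still hold the crank handle at opening 0.24, about 21 mm.
- **Jar, cup and vase:** The scene camera puts all three where they were at the start, to the millimetre. No check failed.

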